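# Level the kettle shelf with a spirit level and its screw foot

### The arm

A 6-joint arm with a two-finger parallel gripper is mounted at the origin on the work surface. World frame = base frame: x ahead of the robot, y to its left, z up, the work surface at z = 0. Lengths are in m, angles in degrees, forces in N, time in s.
With the tool pointing down it reaches from about 0.4 to 0.825 m from the base axis. Payload 7 kg.
Tool frame: the origin (TCP) lies midway between the tips of the shut fingers; the grasp point (between the pads) lies 19 mm behind it (ctrl.grip_point_offset is the distance from the TCP to the grasp point, in m); x points along the fingers, y is the direction in which the jaws open and shut, and the axes are right-handed (so a half turn about x gives the same grasp; the last joint's range is limited). The gripper opens to 88 mm and grips with 3 to 60 N. Pads are 19 mm wide; open, the fingers measure 130 mm over their backs; the gripper's body (78 mm by 193 mm) begins 47 mm behind the grasp point.
Start: joints at [-50.357, 20.546, 0.682, 0, -70.136, -16.507], TCP at [0.265, -0.621, 0.227] pointing down, gripper open.
Joint ranges: [-176.03, 176.03], [-82.01, 121.73], [-58.28, 71.71], [-173.87, 95.51], [-174.79, -0.11], [-173.66, 173.66]. Speed limits (degrees/s): [136.94, 136.94, 172.46, 180, 180, 180].

### API

Orientations are given as [roll, pitch, yaw] about the fixed x, y, z axes, in that order (R = Rz(yaw) Ry(pitch) Rx(roll)).
In Python, from plant import ctrl gives the robot as it stands.
- The arm moves only by the tool drive_tool, never from a script. Its argument "plan" is a list of rows, each a list of 3 entries, a list of its own where there are three numbers: the shift along the tool's x, y, z in m, then the turn, a rotation vector about the tool's x, y, z in degrees, then the opening, from 0 (shut) to 1 (fully open). In form: [[[dx, dy, dz], [wx, wy, wz], grip], ...]. A call has 1 to 20 rows; each row is the pose to reach, as a shift and turn from the pose measured when the call began, along the tool's axes at that moment; what a row does not reach only later rows make up. A row lasts 1/12 s, in which the tool goes at most 41.7 mm and 7.16 degrees, less where a joint would pass 70% of its speed; a pose out of reach is approached as far as the arm can. A call with a gripper value outside its range is refused whole. The fingers move at their own pace and stop on an object; the grip force is fixed at half the most. Time passes only in rows, so rows that repeat a pose let the fingers close. It gives the time, the measured TCP pose, the force and the opening at its end, in the units of the state.
- ctrl.get_obs(): the state, without advancing time (a new reading comes with each control period).
- ctrl.snapshot(name): name is "scene" or "top" or "wrist"; returns the picture (400x640x3 uint8, blue, green, red); there is no depth.
- ctrl.get_calibration(name): a dict with "fx", "fy", "cx", "cy" (pixels), "R" (3x3) and "t" (3): a world point X has camera coordinates R X + t. Camera axes: x right, y down, z forward; pixel columns grow to the right and rows downward; lengths in m; the calibration is good to about 2 mm. A picture is of the moment at which its call begins: read the wrist's pose just before it. get_calibration takes no time and is no camera call; for the wrist camera it gives the pose at the moment of the call.
- ctrl.close_job(): hands the job in, once; it reports no verdict.
Trained networks look in the newest picture that a camera, given by its name, has taken for a name from the list of things; names that differ only in an ending like _2 or _b are one class to them, and where a whole thing is asked for, a point or a joint stands for the part that bears it (a point fixed in the world has none). Each returns a list of dicts, best first, with "confidence" (0 to 1); they miss things now and then, are a little off and sometimes report something else, mostly with a low value. They report only what shows in the picture. A call takes as long as a camera call. They do not tell look-alikes from the thing itself.
- ctrl.cut_out(camera, name): "pixels" (400x640 bool, what is visible of it) and "pixel" ([column, row] in pixels, amid what is visible of it).
- ctrl.landmark_of(camera, name): "pixel" ([column, row] in pixels: a listed point, or the origin of a listed thing).
The state is a dict: "clock": time; "joint_pos": joint angles; "qvel": joint speeds; "tau": joint torques, N m; "tool_pos": TCP position; "orientation": TCP orientation; "force": force on the tool from outside, world axes, zero at the start; "moment": the same for the moment, N m; "opening": finger opening in m.
Only numpy, scipy, OpenCV 4.12 (cv2) and the standard library are available. Lean on these libraries where they do the work, as an engineer would, in place of code of your own. Each camera call takes 0.05 s, during which the arm holds its last target. There are 200 camera calls.

### The job

Lay the spirit level flat, lengthwise along the clear part of the small sprung shelf and let go of it, then press the knob of the shelf's levelling foot down until the foot stands fully on the table, and turn it until the bubble sits centred between the two lines. Finish holding: keep the knob pressed down, with the bubble still centred, when you stop. Leave the kettle, gourd, tin and bombilla where they are.

Things in the scene. Friction and masses are not known exactly. Their poses are not given: they have to be found in the camera images.
- level: aluminium spirit level, 140 long (its x) x 24 wide (y) x 30 high (z), with a green vial on top reaching to 39 mm height, 0.18 kg; origin at the centre of its underside. It starts flat on the floor (8 mm above the table) of the bamboo tray, clear of the 26 mm high rim; grasp it across its 24 mm width.
- bubble (a joint): position in m of the white bubble in the level's vial, along the level's x: 0 is centred between the two black lines (6.5 mm either side). It floats to the higher end, 0.2 m per rad of slope, up to the vial's ends at 12 mm, and takes about 1 s to settle.
- shelf: bamboo shelf board, 300 long (x) x 144 wide (y) x 14 thick; origin at the centre of its top face, about 62 mm above the table; z up. The foot's knob stands at x = +120, y = 0 mm. The level belongs on the rest of the board: its middle from x = -80 to +18 mm and within 50 mm of y = 0, its x along the shelf's x, either way round, within 0.3 rad.
- rocker (a joint): how far in rad a spring lifts the foot end of the whole shelf, which rocks on a crossbar at shelf x = -20 mm: 0.03 left alone (knob 4 mm up, foot off the table), 0 with the foot fully on the table; 5 N down on the knob does it, 10 to 15 N when the jaws clamp it tightly; beyond that it is rigid. The table leans up to 0.0075 rad.
- foot (a joint): angle of the screw foot in rad, 0 to 3, growing clockwise seen from above. It starts at 2.3 to 2.7, with the shelf's foot end too high when the foot is pressed down; anticlockwise (falling value) lets the shelf down the screw by 0.025 rad of slope per rad, while the knob keeps its height. Level lies from 1.1 to 1.9. It turns stiffly (0.12 N m) and stays.
- knob: knob of the screw foot: a black disc 52 mm across and 8 thick, just above the shelf, and on it an upright aluminium bar, 44 long (its x) x 14 thick (y) x 30 high. Origin on the turning axis at the top of the disc, the foot of the bar; z up, turns with the foot. Grip the bar across its thickness from above.
- gourd: dark wooden mate gourd, 80 mm across, 95 high, on the tray; leave alone; origin at the centre of its underside
- yerbera: squat metal tin with a twist cap, 94 mm across, 107 high, on the tray; leave alone; origin at the centre of its underside
- kettle: blue enamel kettle, 132 mm across, 170 high, on the table beyond the shelf; leave alone; origin at the centre of its underside
- bombilla: steel drinking straw with a coiled filter, 225 mm long (x), lying on the tray; leave alone; origin at its underside, mid-length
There are look-alikes about, which are no part of the job. Several things have the shape of the level; the one meant has the colours described above.

How it is judged:
By the outcome, as a careful person would: the job done as asked, in the order asked, and still so for the second after the job is handed in, while the arm keeps its last pose, push and grip.
It also fails if it takes over 67 s, if anything falls off the work surface, if the arm or the gripper's body presses on something with over 40 N, if the wrist force passes 120 N, or if a joint passes its speed limit or range.

## Working session

There is one attempt and no reset: what is moved stays moved. The work goes in short steps, Python scripts to look and compute and a tool call to move; the robot and the scene stay as the last step left them, time stands still between calls to the robot, and variables do not carry over. Pictures are saved under pics/ and viewed, about 8 in all and at most 12, crops included, and the job is handed in when it is done.

Besides the shell and the picture viewer there is one more tool, called by a JSON object that holds its "op" and its "data", one argument or row to a line. drive_tool: Moves the arm, as the interface text tells. Its arguments: {"type":"object","properties":{"plan":{"type":"array","items":{"type":"array"}}},"required":["plan"]}

```bash
mkdir -p pics; ls; cat > h.py <<'E'
import numpy as np, cv2
from plant import ctrl
from scipy.spatial.transform import Rotation as Ro
def ray(cam,px,z,c=None):
    c=c or ctrl.get_calibration(cam)
    R=np.array(c['R']);t=np.array(c['t'])
    d=R.T@np.array([(px[0]-c['cx'])/c['fx'],(px[1]-c['cy'])/c['fy'],1]);o=-R.T@t
    return o+d*(z-o[2])/d[2]
def proj(cam,X,c=None):
    c=c or ctrl.get_calibration(cam)
    p=np.array(c['R'])@np.array(X)+np.array(c['t']);return [c['fx']*p[0]/p[2]+c['cx'],c['fy']*p[1]/p[2]+c['cy']]
def state():
    o=ctrl.get_obs();print({k:np.round(o[k],4).tolist() for k in ['clock','joint_pos','tool_pos','orientation','force','moment','opening']});return o
def toolrot(o): return Ro.from_euler('xyz',o['orientation'],degrees=True)
E
python3 - <<'E'
from h import *
o=state();print(toolrot(o).as_matrix().round(3))
for cam in ['scene','top']:
    im=ctrl.snapshot(cam);cv2.imwrite(f'pics/{cam}0.png',im)
    for n,z in [('level',.03),('shelf',.062),('knob',.07),('gourd',.01),('yerbera',.01),('kettle',0),('bombilla',.01)]:
        for d in ctrl.landmark_of(cam,n): print(cam,n,np.round(d['pixel']),round(d['confidence'],2),ray(cam,d['pixel'],z).round(3))
E
```

```text
pics
{'clock': 0.0, 'joint_pos': [-50.358, 20.5904, 0.633, -0.0208, -70.1366, -16.5062], 'tool_pos': [0.265, -0.6203, 0.2256], 'orientation': [94.7568, 89.904, 117.8855], 'force': [-0.6914, -0.1391, -0.7639], 'moment': [0.0389, -0.0413, -0.0448], 'opening': 0.0878}
[[-0.001 -0.393  0.92 ]
 [ 0.001  0.92   0.393]
 [-1.     0.002 -0.   ]]
scene level [276. 171.] 0.82 [ 0.501 -0.281  0.03 ]
scene level [383. 195.] 0.64 [ 0.413 -0.012  0.03 ]
scene level [210. 202.] 0.57 [ 0.706 -0.295  0.03 ]
scene shelf [444. 243.] 0.91 [0.524 0.197 0.062]
scene knob [388. 218.] 0.56 [0.535 0.075 0.07 ]
scene gourd [254. 206.] 0.93 [ 0.629 -0.229  0.01 ]
scene yerbera [216. 178.] 0.95 [ 0.605 -0.395  0.01 ]
scene kettle [256. 289.] 0.67 [ 0.813 -0.036  0.   ]
scene bombilla [207. 205.] 0.55 [ 0.701 -0.314  0.01 ]
top level [432. 251.] 0.82 [ 0.461 -0.31   0.03 ]
top level [313. 293.] 0.74 [ 0.377 -0.041  0.03 ]
top shelf [199. 225.] 0.75 [0.534 0.203 0.062]
top knob [249. 215.] 0.88 [0.552 0.092 0.07 ]
top gourd [398. 185.] 0.63 [ 0.613 -0.243  0.01 ]
top yerbera [461. 180.] 0.96 [ 0.622 -0.389  0.01 ]
top yerbera [393. 186.] 0.53 [ 0.61  -0.232  0.01 ]
top kettle [307. 110.] 0.68 [ 0.799 -0.037  0.   ]
top kettle [397. 184.] 0.49 [ 0.616 -0.243  0.   ]
top bombilla [427. 149.] 0.89 [ 0.696 -0.313  0.01 ]
```

```bash
python3 - <<'E'
import cv2,numpy as np
a=cv2.imread('pics/top0.png');b=cv2.imread('pics/scene0.png')
cv2.imwrite('pics/top_c.png',cv2.resize(a[80:350,90:540],(800,480),interpolation=cv2.INTER_CUBIC))
E
```

```text
(no output)
```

View pics/top_c.png

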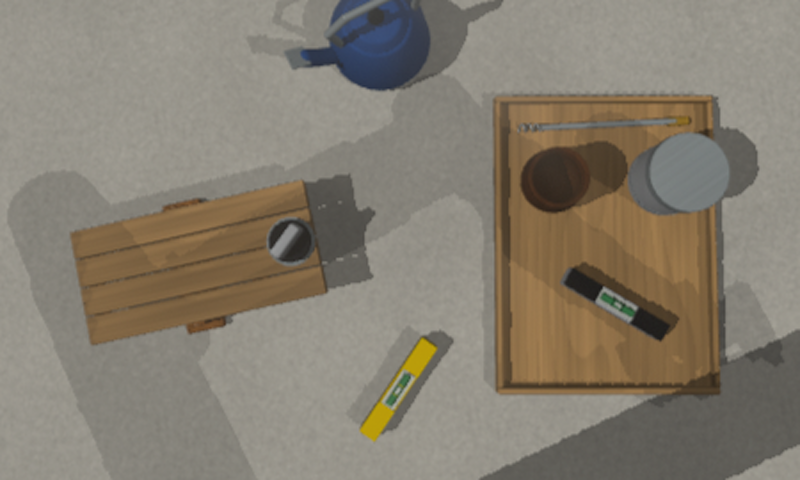

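View pics/scene0.png

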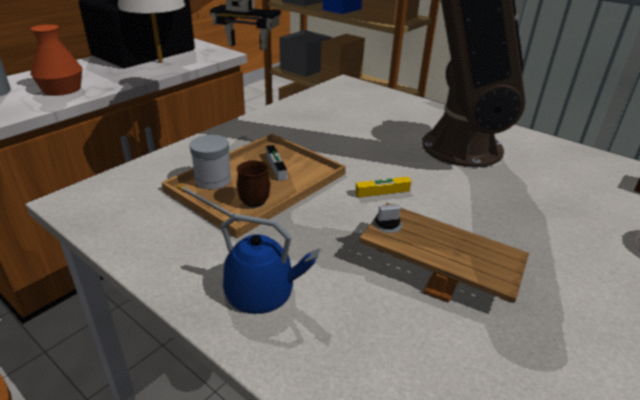

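Candidates for the level are the black-and-silver one on the tray (top 432,251; scene 276,171) and the yellow one on the table (top 313,293). A third weak hit (scene 210,202) is the bombilla. The one on the tray fits the description. I'll measure it and confirm with an enlarged crop.

```bash
python3 - <<'E'
from h import *
im=ctrl.snapshot('top')
def best(n,z,near=None):
    for d in ctrl.cut_out('top',n):
        m=d['pixels'].astype(np.uint8)
        if near is not None and np.hypot(*(np.array(d['pixel'])-near))>25: continue
        P=np.argwhere(m)[:,::-1].astype(np.float32)
        hull=cv2.convexHull(P)[:,0]
        W=np.array([ray('top',p,z)[:2] for p in hull],np.float32)
        r=cv2.minAreaRect(W); b=cv2.boxPoints(r)
        e=[b[1]-b[0],b[2]-b[1]];e=max(e,key=np.linalg.norm)
        print(n,round(d['confidence'],2),len(P),'ctr',np.round(r[0],4),'size',np.round(r[1],4),'yaw',np.degrees(np.arctan2(e[1],e[0])).round(1));return d
best('level',.038,(432,251));best('shelf',.062,(199,225));best('knob',.075,(249,215))
a=cv2.resize(im[220:290,390:480],(720,560),interpolation=cv2.INTER_CUBIC)
cv2.imwrite('pics/lev.png',a)
k=im[195:235,225:275]
c=ctrl.get_calibration('top');print('top cam',(-np.array(c['R']).T@np.array(c['t'])).round(3))
g=cv2.cvtColor(k,cv2.COLOR_BGR2GRAY)
hsv=cv2.cvtColor(k,cv2.COLOR_BGR2HSV)
m=((g>110)&(hsv[...,1]<50)).astype(np.uint8)
n,l,s,ce=cv2.connectedComponentsWithStats(m)
for i in range(1,n):
    if s[i,4]>15:
        P=np.argwhere(l==i)[:,::-1]+[225,195]
        W=np.array([ray('top',p,.105)[:2] for p in P],np.float32);r=cv2.minAreaRect(W);print(s[i,4],np.round(r[0],4),np.round(r[1],4),r[2],P.mean(0))
E
```

```text
level 0.59 699 ctr [ 0.4628 -0.3148] size [0.1429 0.0254] yaw 58.2
shelf 0.87 8428 ctr [0.5317 0.1996] size [0.1477 0.2979] yaw -79.2
knob 0.76 419 ctr [0.5528 0.0832] size [0.0476 0.0486] yaw -46.3
top cam [ 0.525 -0.071  1.013]
115 [0.5506 0.0864] [0.0118 0.0436] 51.85070037841797 [248.89565217 215.46086957]
```

View pics/lev.png

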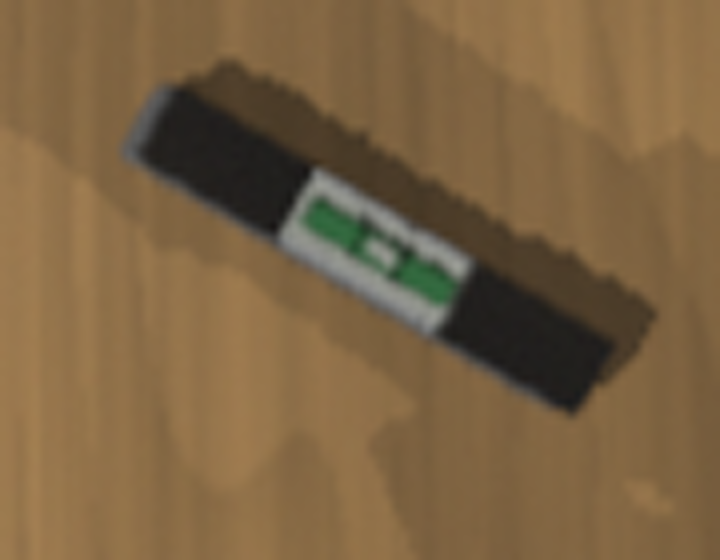

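The crop shows silver sides, black grips on top and a green vial with the bubble. This is the aluminium level, with its centre near top pixel 435,251. I'll approach it now.

{"op": "drive_tool", "data": {
  "plan": [
    [[0.03, 0.07, 0.1], [-12, 0, 0], 0.7],
    [[0.06, 0.14, 0.2], [-24, 0, 0], 0.7],
    [[0.085, 0.204, 0.3015], [-35.1, 0, 0], 0.7],
    [[0.085, 0.204, 0.3015], [-35.1, 0, 0], 0.7],
    [[0.085, 0.204, 0.3015], [-35.1, 0, 0], 0.7],
    [[0.085, 0.204, 0.3015], [-35.1, 0, 0], 0.7],
    [[0.085, 0.204, 0.3015], [-35.1, 0, 0], 0.7],
    [[0.085, 0.204, 0.3015], [-35.1, 0, 0], 0.7],
    [[0.085, 0.204, 0.3015], [-35.1, 0, 0], 0.7],
    [[0.085, 0.204, 0.3015], [-35.1, 0, 0], 0.7],
    [[0.085, 0.204, 0.3015], [-35.1, 0, 0], 0.7],
    [[0.085, 0.204, 0.3015], [-35.1, 0, 0], 0.7]
  ]
}}

```text
clock: 2.0
tool_pos: [0.4625, -0.3145, 0.1417]
orientation: [-130.9, 90.0, -72.6]
force: [-0.1, -0.3, -0.1]
opening: 0.0614
```

```bash
python3 - <<'E'
from h import *
o=state();R=toolrot(o).as_matrix();print(R.round(3))
c=ctrl.get_calibration('wrist');im=ctrl.snapshot('wrist');cv2.imwrite('pics/w1.png',im)
for d in ctrl.cut_out('wrist','level'):
    P=np.argwhere(d['pixels'])[:,::-1]
    W=np.array([ray('wrist',p,.038,c)[:2] for p in cv2.convexHull(P.astype(np.float32))[:,0]],np.float32);r=cv2.minAreaRect(W);print(d['confidence'],d['pixel'],np.round(r[0],4),np.round(r[1],4),r[2])
for d in ctrl.landmark_of('wrist','level'): print(d, ray('wrist',d['pixel'],.008,c))
E
```

```text
{'clock': 2.0, 'joint_pos': [-14.1482, 13.8192, -20.7771, 0.0115, -55.3979, -17.5479], 'tool_pos': [0.4625, -0.3145, 0.1417], 'orientation': [-130.9067, 89.9889, -72.5963], 'force': [-0.0827, -0.2955, -0.148], 'moment': [-0.0046, 0.0352, 0.0531], 'opening': 0.0614}
[[ 0.    -0.851  0.525]
 [-0.     0.525  0.851]
 [-1.    -0.    -0.   ]]
0.91 [320.1, 191.5] [ 0.4631 -0.3182] [0.1398 0.0239] 57.54026794433594
{'pixel': [320.5, 191.0], 'confidence': 0.6} [ 0.46428759 -0.31528696  0.008     ]
```

View pics/w1.png

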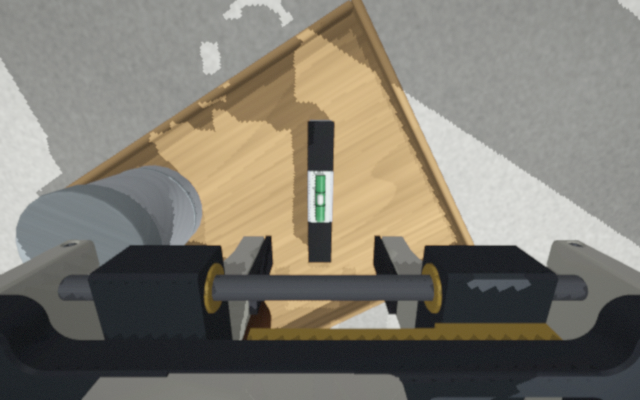

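The wrist view shows the level at (320,192), centred between the fingers. The tin, at left, clears by about 2 cm. I'll descend and grip.

{"op": "drive_tool", "data": {
  "plan": [
    [[0.04, 0, -0.003], [0, 0, 0], 0.7],
    [[0.08, 0, -0.003], [0, 0, 0], 0.7],
    [[0.11, 0, -0.003], [0, 0, 0], 0.7],
    [[0.128, 0, -0.003], [0, 0, 0], 0.7],
    [[0.128, 0, -0.003], [0, 0, 0], 0.7],
    [[0.128, 0, -0.003], [0, 0, 0], 0],
    [[0.128, 0, -0.003], [0, 0, 0], 0],
    [[0.128, 0, -0.003], [0, 0, 0], 0],
    [[0.128, 0, -0.003], [0, 0, 0], 0],
    [[0.128, 0, -0.003], [0, 0, 0], 0],
    [[0.128, 0, -0.003], [0, 0, 0], 0],
    [[0.128, 0, -0.003], [0, 0, 0], 0],
    [[0.1, 0, -0.003], [0, 0, 0], 0],
    [[0.06, 0, -0.003], [0, 0, 0], 0],
    [[0.02, 0, -0.003], [0, 0, 0], 0],
    [[0.0, 0, -0.003], [0, 0, 0], 0],
    [[0.0, 0, -0.003], [0, 0, 0], 0]
  ]
}}

```text
clock: 3.57
tool_pos: [0.4629, -0.3192, 0.1473]
orientation: [-80.4, 89.5, -22.2]
force: [0.4, -0.7, -1.7]
opening: 0.0242
```

```bash
python3 - <<'E'
from h import *
o=state();R=toolrot(o).as_matrix();print(R.round(3))
# shelf slope/axes estimate
sx=np.radians(-79.2);ax=np.array([np.cos(sx),np.sin(sx),0])
knob=np.array([.5515,.0845,0]);ctr=np.array([.5317,.1996,0])
print('ctr from knob',(knob-.12*ax).round(4),'box',ctr)
C=(ctr+knob-.12*ax)/2
for s in (-.035,):
    T=C+s*ax;T[2]=.15
    print('target',T.round(4),'shift tool',(R.T@(T-o['tool_pos'])).round(4))
ya=np.degrees(np.arctan2(R[1,1],R[0,1]));print('jaw ang',ya,'need turn world',190.8-ya)
E
```

```text
{'clock': 3.5667, 'joint_pos': [-14.5968, 13.4698, -20.4509, 0.0823, -55.5688, -17.2506], 'tool_pos': [0.4629, -0.3192, 0.1473], 'orientation': [-80.3679, 89.4849, -22.169], 'force': [0.4487, -0.7337, -1.6951], 'moment': [0.0042, -0.1302, 0.0538], 'opening': 0.0242}
[[ 0.008 -0.85   0.527]
 [-0.003  0.527  0.85 ]
 [-1.    -0.009  0.002]]
ctr from knob [0.529  0.2024 0.    ] box [0.5317 0.1996 0.    ]
target [0.5238 0.2354 0.15  ] shift tool [-0.004   0.2404  0.5034]
jaw ang 148.19852322555428 need turn world 42.60147677444573
```

{"op": "drive_tool", "data": {
  "plan": [
    [[-0.01, 0.02, 0.04], [-4, 0, 0], 0],
    [[-0.01, 0.04, 0.08], [-8, 0, 0], 0],
    [[-0.01, 0.055, 0.115], [-12, 0, 0], 0],
    [[-0.01, 0.07, 0.15], [-16, 0, 0], 0],
    [[-0.01, 0.085, 0.185], [-20, 0, 0], 0],
    [[-0.01, 0.102, 0.22], [-24, 0, 0], 0],
    [[-0.01, 0.12, 0.255], [-28, 0, 0], 0],
    [[-0.01, 0.136, 0.29], [-32, 0, 0], 0],
    [[-0.01, 0.153, 0.325], [-36, 0, 0], 0],
    [[-0.01, 0.17, 0.36], [-40, 0, 0], 0],
    [[-0.01, 0.187, 0.395], [-42.6, 0, 0], 0],
    [[-0.01, 0.204, 0.43], [-42.6, 0, 0], 0],
    [[-0.01, 0.222, 0.465], [-42.6, 0, 0], 0],
    [[-0.01, 0.24, 0.503], [-42.6, 0, 0], 0],
    [[-0.004, 0.24, 0.503], [-42.6, 0, 0], 0],
    [[-0.004, 0.24, 0.503], [-42.6, 0, 0], 0],
    [[-0.004, 0.24, 0.503], [-42.6, 0, 0], 0],
    [[-0.004, 0.24, 0.503], [-42.6, 0, 0], 0],
    [[-0.004, 0.24, 0.503], [-42.6, 0, 0], 0]
  ]
}}

```text
clock: 5.15
tool_pos: [0.5237, 0.2337, 0.15]
orientation: [-125.0, 89.5, -24.2]
force: [0.3, -0.1, -1.6]
opening: 0.0238
```

```bash
python3 - <<'E'
from h import *
o=state();R=toolrot(o).as_matrix();print(R.round(3))
im=ctrl.snapshot('wrist');cv2.imwrite('pics/w2.png',im)
c=ctrl.get_calibration('wrist')
for n,z in [('level',.14),('shelf',.062),('knob',.07)]:
    for d in ctrl.landmark_of('wrist',n): print(n,d['pixel'],d['confidence'],ray('wrist',d['pixel'],z,c).round(4))
E
```

```text
{'clock': 5.15, 'joint_pos': [43.9139, 14.4324, -18.9335, 0.5607, -56.4481, -33.485], 'tool_pos': [0.5237, 0.2337, 0.15], 'orientation': [-124.9841, 89.4966, -24.246], 'force': [0.285, -0.0956, -1.5983], 'moment': [-0.0134, 0.111, -0.0521], 'opening': 0.0238}
[[ 0.008 -0.982 -0.186]
 [-0.004 -0.186  0.982]
 [-1.    -0.007 -0.005]]
level [322.9, 250.5] 0.59 [0.5226 0.2387 0.14  ]
```

View pics/w2.png

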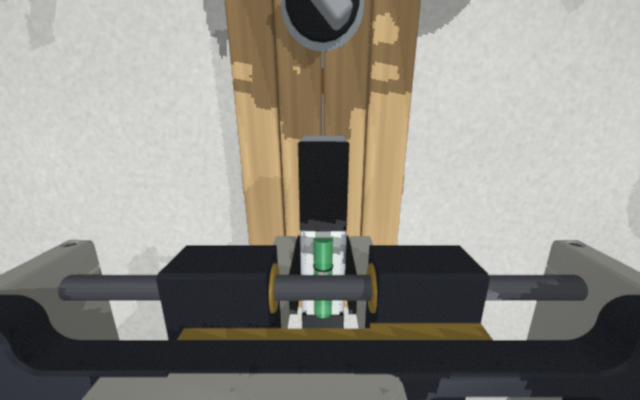

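The view shows the level aligned with the boards and centred across the shelf, with the knob ahead at (322,15). I'll lower it.

{"op": "drive_tool", "data": {
  "plan": [
    [[0.03, 0, 0], [0, 0, 0], 0],
    [[0.055, 0, 0], [0, 0, 0], 0],
    [[0.068, 0, 0], [0, 0, 0], 0],
    [[0.073, 0, 0], [0, 0, 0], 0],
    [[0.076, 0, 0], [0, 0, 0], 0],
    [[0.078, 0, 0], [0, 0, 0], 0],
    [[0.078, 0, 0], [0, 0, 0], 0]
  ]
}}

```text
clock: 5.93
tool_pos: [0.5253, 0.2342, 0.073]
orientation: [-113.9, 89.4, -13.2]
force: [-0.0, -0.5, -1.3]
opening: 0.0237
```

{"op": "drive_tool", "data": {
  "plan": [
    [[0.0015, 0, 0], [0, 0, 0], 0],
    [[0.003, 0, 0], [0, 0, 0], 0],
    [[0.003, 0, 0], [0, 0, 0], 0]
  ]
}}

```text
clock: 6.18
tool_pos: [0.5259, 0.2347, 0.0707]
orientation: [-106.6, 89.4, -5.9]
force: [0.4, 0.9, 1.0]
opening: 0.0237
```

{"op": "drive_tool", "data": {
  "plan": [
    [[0.0005, 0, 0], [0, 0, 0], 0.35],
    [[0.0005, 0, 0], [0, 0, 0], 0.5],
    [[0.0005, 0, 0], [0, 0, 0], 0.7],
    [[0, 0, 0], [0, 0, 0], 0.7],
    [[0, 0, 0], [0, 0, 0], 0.7],
    [[-0.03, 0, 0], [0, 0, 0], 0.7],
    [[-0.07, 0, 0], [0, 0, 0], 0.7],
    [[-0.1, 0, 0], [0, 0, 0], 0.7],
    [[-0.12, 0, 0], [0, 0, 0], 0.7],
    [[-0.12, 0, 0], [0, 0, 0], 0.7]
  ]
}}

```text
clock: 7.02
tool_pos: [0.5267, 0.2362, 0.1961]
orientation: [-90.0, 89.0, 10.8]
force: [0.4, 0.5, 0.2]
opening: 0.0613
```

```bash
python3 - <<'E'
from h import *
o=state();R=toolrot(o).as_matrix();print(R.round(3))
im=ctrl.snapshot('wrist');cv2.imwrite('pics/w3.png',im)
c=ctrl.get_calibration('wrist')
for n,z in [('level',.097),('shelf',.062),('knob',.072)]:
    for d in ctrl.cut_out('wrist',n):
        P=np.argwhere(d['pixels'])[:,::-1].astype(np.float32)
        W=np.array([ray('wrist',p,z,c)[:2] for p in cv2.convexHull(P)[:,0]],np.float32);r=cv2.minAreaRect(W);print(n,d['confidence'],d['pixel'],np.round(r[0],4),np.round(r[1],4),r[2])
    for d in ctrl.landmark_of('wrist',n): print(n,d['pixel'],d['confidence'],ray('wrist',d['pixel'],z,c).round(4))
E
```

```text
{'clock': 7.0167, 'joint_pos': [43.961, 12.0487, -15.5819, 0.6529, -61.4932, -33.464], 'tool_pos': [0.5267, 0.2362, 0.1961], 'orientation': [-90.0136, 88.9514, 10.7907], 'force': [0.4358, 0.5025, 0.1944], 'moment': [0.14, 0.0434, 0.036], 'opening': 0.0613}
[[ 0.018 -0.982 -0.187]
 [ 0.003 -0.187  0.982]
 [-1.    -0.018 -0.   ]]
level 0.73 [327.6, 193.1] [0.5246 0.2324] [0.0232 0.1346] 10.368568420410156
level [326.0, 192.3] 0.66 [0.5253 0.2266 0.097 ]
shelf 0.89 [326.2, 120.3] [0.5288 0.1993] [0.1432 0.2706] 10.88651180267334
shelf [325.3, 154.2] 0.94 [0.5318 0.1977 0.062 ]
knob 0.89 [326.9, 21.0] [0.5501 0.0883] [0.0501 0.0375] 10.489095687866211
knob [328.1, 15.8] 0.67 [0.5518 0.0813 0.072 ]
```

View pics/w3.png

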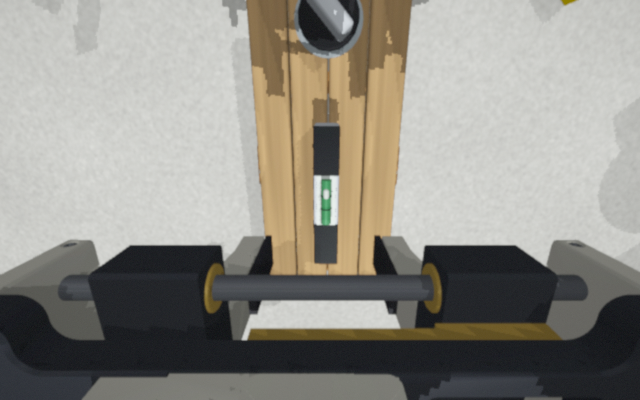

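Let go: the level lies centred on the boards, with the bubble off towards the knob as expected. I'll move above the knob and align with its bar.

{"op": "drive_tool", "data": {
  "plan": [
    [[0.005, 0.002, -0.04], [-7, -0.06, 0.17], 0.6],
    [[0.01, 0.003, -0.08], [-14, -0.12, 0.34], 0.6],
    [[0.016, 0.004, -0.12], [-21, -0.2, 0.5], 0.6],
    [[0.016, 0.0045, -0.1535], [-28, -0.25, 0.7], 0.6],
    [[0.016, 0.0045, -0.1535], [-35, -0.3, 0.85], 0.6],
    [[0.016, 0.0045, -0.1535], [-41, -0.37, 0.98], 0.6],
    [[0.016, 0.0045, -0.1535], [-41, -0.37, 0.98], 0.6],
    [[0.016, 0.0045, -0.1535], [-41, -0.37, 0.98], 0.6],
    [[0.016, 0.0045, -0.1535], [-41, -0.37, 0.98], 0.6]
  ]
}}

```text
clock: 8.12
tool_pos: [0.5483, 0.083, 0.1737]
orientation: [73.9, 89.4, -144.6]
force: [0.2, -0.1, -0.2]
opening: 0.0523
```

```bash
python3 - <<'E'
from h import *
o=state();R=toolrot(o).as_matrix();print(R.round(3))
c=ctrl.get_calibration('wrist');im=ctrl.snapshot('wrist')
for d in ctrl.cut_out('wrist','knob'):
    m=d['pixels'];P=np.argwhere(m)[:,::-1].astype(np.float32)
    print(d['confidence'],d['pixel'],len(P))
    hs=cv2.cvtColor(im,cv2.COLOR_BGR2GRAY)
    b=(m&(hs>90)).astype(np.uint8);b=cv2.morphologyEx(b,cv2.MORPH_OPEN,np.ones((3,3)))
    n,l,s,ce=cv2.connectedComponentsWithStats(b)
    for i in range(1,n):
        if s[i,4]<60: continue
        Q=np.argwhere(l==i)[:,::-1].astype(np.float32)
        W=np.array([ray('wrist',p,.102,c)[:2] for p in cv2.convexHull(Q)[:,0]],np.float32);r=cv2.minAreaRect(W);print(' bar',s[i],ce[i].round(),np.round(r[0],4),np.round(r[1],4),round(r[2],1))
for d in ctrl.landmark_of('wrist','knob'): print(d['pixel'],d['confidence'],ray('wrist',d['pixel'],.074,c).round(4))
cv2.imwrite('pics/w4.png',im)
E
```

```text
{'clock': 8.1167, 'joint_pos': [28.8926, 11.9795, -18.5973, 0.0809, -60.0334, 22.6149], 'tool_pos': [0.5483, 0.083, 0.1737], 'orientation': [73.8973, 89.3858, -144.5543], 'force': [0.1987, -0.0581, -0.1992], 'moment': [-0.0164, 0.1358, 0.013], 'opening': 0.0523}
[[-0.009 -0.622 -0.783]
 [-0.006 -0.783  0.622]
 [-1.     0.01   0.003]]
0.84 [318.5, 197.2] 2651
 bar [ 308  176   19   58 1015] [317. 204.] [0.5539 0.0832] [0.0149 0.0505] 51.7
[316.0, 197.1] 0.59 [0.5535 0.0851 0.074 ]
```

View pics/w4.png

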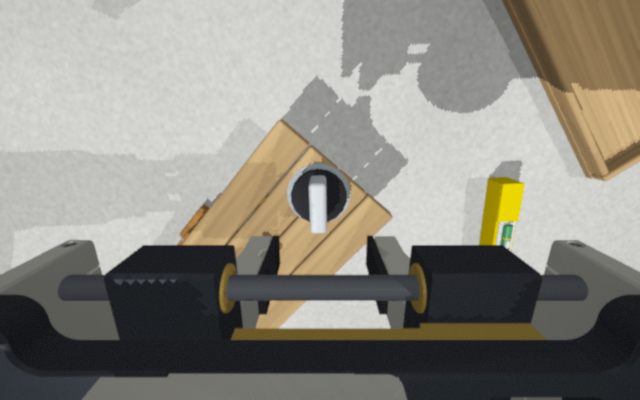

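The bar is at (317,204), upright in view and 4 mm left of the jaw middle. I'll correct for that, descend and grip.

{"op": "drive_tool", "data": {
  "plan": [
    [[0.03, -0.0038, -0.0024], [0, 0, 0], 0.5],
    [[0.06, -0.0038, -0.0024], [0, 0, 0], 0.5],
    [[0.08, -0.0038, -0.0024], [0, 0, 0], 0.5],
    [[0.087, -0.0038, -0.0024], [0, 0, 0], 0.5],
    [[0.088, -0.0038, -0.0024], [0, 0, 0], 0.5],
    [[0.088, -0.0038, -0.0024], [0, 0, 0], 0],
    [[0.088, -0.0038, -0.0024], [0, 0, 0], 0],
    [[0.088, -0.0038, -0.0024], [0, 0, 0], 0],
    [[0.088, -0.0038, -0.0024], [0, 0, 0], 0],
    [[0.088, -0.0038, -0.0024], [0, 0, 0], 0],
    [[0.088, -0.0038, -0.0024], [0, 0, 0], 0]
  ]
}}

```text
clock: 9.18
tool_pos: [0.5519, 0.084, 0.0866]
orientation: [76.2, 89.4, -142.1]
force: [0.0, 0.0, 1.0]
opening: 0.0139
```

```bash
cat > bub.py <<'E'
from h import *
import sys
o=state();R=toolrot(o).as_matrix();print('toolx',R[:,0].round(3),'jaw',np.degrees(np.arctan2(R[1,1],R[0,1])).round(1)%360)
im=ctrl.snapshot('top')
ax=np.array([np.cos(np.radians(-79.5)),np.sin(np.radians(-79.5))])
for cam in ['top','scene']:
    im=ctrl.snapshot(cam);c=ctrl.get_calibration(cam)
    p=np.array(proj(cam,[.5255,.233,.1],c)).round().astype(int);print(cam,p)
    k=im[p[1]-20:p[1]+20,p[0]-25:p[0]+25]
    for n in ('level','bubble'):
        for d in ctrl.landmark_of(cam,n):
            w=ray(cam,d['pixel'],.1,c)[:2];print(n,np.round(d['pixel'],1),round(d['confidence'],2),w.round(4))
    cv2.imwrite(f'pics/{sys.argv[1]}_{cam}.png',cv2.resize(k,None,fx=12,fy=12,interpolation=cv2.INTER_CUBIC))
E
python3 bub.py b0; python3 -c "
import cv2;a=cv2.imread('pics/b0_top.png');b=cv2.imread('pics/b0_scene.png');cv2.imwrite('pics/b0.png',cv2.resize(cv2.vconcat([a,b]),None,fx=.62,fy=.62))"
```

```text
{'clock': 9.1833, 'joint_pos': [28.8135, 17.5218, -24.1437, 0.1188, -48.8963, 22.8027], 'tool_pos': [0.5519, 0.084, 0.0866], 'orientation': [76.1711, 89.4312, -142.1342], 'force': [0.0111, 0.0348, 1.0499], 'moment': [-0.4625, 0.2122, 0.0323], 'opening': 0.0139}
toolx [-0.008 -0.006 -1.   ] jaw 231.7
top [180 230]
level [313.1 294.5] 0.57 [ 0.3836 -0.043 ]Traceback (most recent call last):
  File "bub.py", line 11, in <module>
    for d in ctrl.landmark_of(cam,n):
             ~~~~~~~~~~~~~~~~^^^^^^^
ValueError: it knows: bombilla, gourd, kettle, knob, level, shelf, yerbera
[ WARN:0@0.022] global loadsave.cpp:275 findDecoder imread_('pics/b0_top.png'): can't open/read file: check file path/integrity
[ WARN:0@0.022] global loadsave.cpp:275 findDecoder imread_('pics/b0_scene.png'): can't open/read file: check file path/integrity
Traceback (most recent call last):
cv2.error: OpenCV(4.12.0) /io/opencv/modules/imgproc/src/resize.cpp:4208: error: (-215:Assertion failed) !ssize.empty() in function 'resize'
```

Gripped at 13.9 mm. Next I press down.

{"op": "drive_tool", "data": {
  "plan": [
    [[0.002, 0, 0], [0, 0, 0], 0],
    [[0.004, 0, 0], [0, 0, 0], 0],
    [[0.005, 0, 0], [0, 0, 0], 0],
    [[0.005, 0, 0], [0, 0, 0], 0]
  ]
}}

```text
clock: 9.67
tool_pos: [0.5526, 0.0829, 0.0823]
orientation: [86.5, 89.4, -131.8]
force: [0.4, -7.9, 9.3]
opening: 0.0137
```

```bash
cat > bub.py <<'E'
from h import *
import sys
o=state();R=toolrot(o).as_matrix();print('toolx',R[:,0].round(3),'jaw',np.degrees(np.arctan2(R[1,1],R[0,1])).round(1)%360)
out=[]
for cam in ['top','scene']:
    im=ctrl.snapshot(cam);c=ctrl.get_calibration(cam)
    p=np.array(proj(cam,[.5255,.233,.1],c)).round().astype(int);print(cam,p)
    cv2.imwrite(f'pics/{sys.argv[1]}_{cam}.png',im)
    out.append(cv2.resize(im[p[1]-24:p[1]+24,p[0]-33:p[0]+33],(792,288*1),interpolation=cv2.INTER_CUBIC) if 0 else cv2.resize(im[p[1]-20:p[1]+20,p[0]-32:p[0]+32],(448,280),interpolation=cv2.INTER_CUBIC))
cv2.imwrite(f'pics/{sys.argv[1]}.png',cv2.vconcat(out))
E
python3 bub.py b1
```

```text
{'clock': 9.6667, 'joint_pos': [28.738, 17.8346, -24.4223, 0.2552, -48.2831, 22.8084], 'tool_pos': [0.5526, 0.0829, 0.0823], 'orientation': [86.4626, 89.4277, -131.8202], 'force': [0.3554, -7.891, 9.3169], 'moment': [-2.3538, 0.2916, 0.0834], 'opening': 0.0137}
toolx [-0.007 -0.007 -1.   ] jaw 231.7
top [180 230]
scene [464 236]
```

View pics/b1.png

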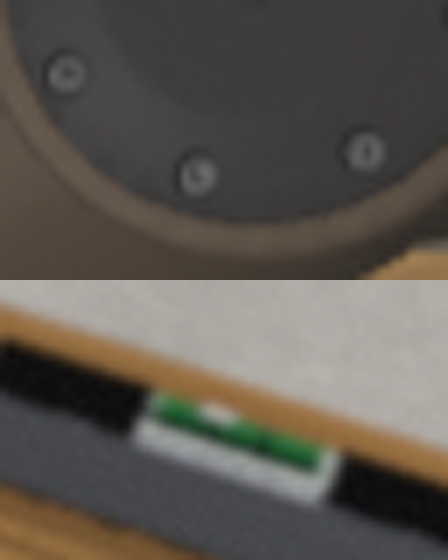

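Only the scene camera sees the vial, because the arm blocks the top view. The bubble is off to the left, which is the knob side, so the foot end is too high as described. I'll press a bit harder and check the force.

{"op": "drive_tool", "data": {
  "plan": [
    [[0.0015, 0.0004, -0.0003], [0, 0, 0], 0],
    [[0.0025, 0.0008, -0.0006], [0, 0, 0], 0],
    [[0.0025, 0.0008, -0.0006], [0, 0, 0], 0],
    [[0.0025, 0.0008, -0.0006], [0, 0, 0], 0]
  ]
}}

```text
clock: 10.1
tool_pos: [0.5536, 0.0826, 0.0818]
orientation: [95.4, 89.6, -122.9]
force: [-5.1, 1.1, 16.5]
opening: 0.0137
```

The foot is at its stop: pushing 7 N harder moved it only 0.5 mm. Now I turn anticlockwise with the press held.

{"op": "drive_tool", "data": {
  "plan": [
    [[0.0023, 0, 0], [-4, 0, 0], 0],
    [[0.0023, 0, 0], [-8, 0, 0], 0],
    [[0.0023, 0, 0], [-12, 0, 0], 0],
    [[0.0023, 0, 0], [-16, 0, 0], 0],
    [[0.0023, 0, 0], [-20, 0, 0], 0],
    [[0.0023, 0, 0], [-24, 0, 0], 0],
    [[0.0023, 0, 0], [-28, 0, 0], 0],
    [[0.0023, 0, 0], [-32, 0, 0], 0],
    [[0.0023, 0, 0], [-36, 0, 0], 0],
    [[0.0023, 0, 0], [-40, 0, 0], 0],
    [[0.0023, 0, 0], [-40, 0, 0], 0],
    [[0.0023, 0, 0], [-40, 0, 0], 0],
    [[0.0023, 0, 0], [-40, 0, 0], 0],
    [[0.0023, 0, 0], [-40, 0, 0], 0],
    [[0.0023, 0, 0], [-40, 0, 0], 0],
    [[0.0023, 0, 0], [-40, 0, 0], 0],
    [[0.0023, 0, 0], [-40, 0, 0], 0],
    [[0.0023, 0, 0], [-40, 0, 0], 0]
  ]
}}

```text
clock: 11.6
tool_pos: [0.554, 0.0818, 0.0817]
orientation: [67.6, 89.6, -110.6]
force: [-5.4, -5.6, 20.5]
opening: 0.0139
```

```bash
cat > bub2.py <<'E'
from h import *
import sys,os
def ana(im):
    c=ctrl.get_calibration('scene')
    p=np.array(proj('scene',[.5255,.233,.1],c)).round().astype(int)
    k=im[p[1]-20:p[1]+20,p[0]-32:p[0]+32]
    h=cv2.cvtColor(k,cv2.COLOR_BGR2HSV)
    g=((h[...,0]>40)&(h[...,0]<85)&(h[...,1]>90)).astype(np.uint8)
    P=np.argwhere(g)[:,::-1].astype(float);q0,_,_,_=cv2.fitLine(P.astype(np.float32),cv2.DIST_L2,0,.01,.01).ravel(),0,0,0
    d=q0[:2];d=d*np.sign(d[0]);x0=q0[2:]
    s=(P-x0)@d;a,b=s.min(),s.max()
    n=np.array([-d[1],d[0]])
    prof=[]
    for t in np.arange(a-1,b+1.01,.5):
        v=[cv2.getRectSubPix(k,(1,1),tuple(map(float,x0+d*t+n*u)))[0,0].astype(float) for u in (-1,0)]
        v=np.mean(v,0);prof.append((round((t-(a+b)/2),1),int(v[2]),int(v[1])))
    print('len',round(b-a,1),'(t,R,G):',prof)
if __name__=='__main__':
    o=state();R=toolrot(o).as_matrix();print('jaw',np.degrees(np.arctan2(R[1,1],R[0,1])).round(1)%360)
    im=ctrl.snapshot('scene');cv2.imwrite(f'pics/{sys.argv[1]}.png',im)
    print('old');ana(cv2.imread('pics/b1_scene.png'));print('new');ana(im)
    c=ctrl.get_calibration('scene');p=np.array(proj('scene',[.5255,.233,.1],c)).round().astype(int)
    cv2.imwrite(f'pics/{sys.argv[1]}_c.png',cv2.resize(im[p[1]-14:p[1]+14,p[0]-20:p[0]+20],(800,560),interpolation=cv2.INTER_CUBIC))
E
python3 bub2.py b2
```

```text
{'clock': 11.6, 'joint_pos': [28.6247, 17.8477, -24.561, 0.363, -47.9046, 62.9049], 'tool_pos': [0.554, 0.0818, 0.0817], 'orientation': [67.5868, 89.5872, -110.6395], 'force': [-5.3754, -5.6029, 20.4517], 'moment': [-1.7738, 2.4928, 0.0652], 'opening': 0.0139}
jaw 271.8
old
len 22.4 (t,R,G): [(np.float64(-12.2), 85, 110), (np.float64(-11.7), 77, 109), (np.float64(-11.2), 67, 106), (np.float64(-10.7), 59, 103), (np.float64(-10.2), 52, 100), (np.float64(-9.7), 48, 98), (np.float64(-9.2), 45, 96), (np.float64(-8.7), 45, 96), (np.float64(-8.2), 46, 97), (np.float64(-7.7), 51, 98), (np.float64(-7.2), 57, 99), (np.float64(-6.7), 65, 102), (np.float64(-6.2), 74, 105), (np.float64(-5.7), 83, 109), (np.float64(-5.2), 93, 113), (np.float64(-4.7), 97, 115), (np.float64(-4.2), 100, 115), (np.float64(-3.7), 99, 114), (np.float64(-3.2), 100, 116), (np.float64(-2.7), 97, 116), (np.float64(-2.2), 93, 117), (np.float64(-1.7), 86, 116), (np.float64(-1.2), 76, 111), (np.float64(-0.7), 67, 107), (np.float64(-0.2), 59, 103), (np.float64(0.3), 54, 101), (np.float64(0.8), 51, 101), (np.float64(1.3), 50, 10
[... 1369 characters left out ...]
float64(0.5), 111, 127), (np.float64(1.0), 109, 126), (np.float64(1.5), 106, 123), (np.float64(2.0), 101, 118), (np.float64(2.5), 90, 111), (np.float64(3.0), 79, 103), (np.float64(3.5), 67, 93), (np.float64(4.0), 57, 87), (np.float64(4.5), 51, 87), (np.float64(5.0), 47, 90), (np.float64(5.5), 47, 94), (np.float64(6.0), 47, 98), (np.float64(6.5), 48, 100), (np.float64(7.0), 50, 102), (np.float64(7.5), 50, 101), (np.float64(8.0), 49, 100), (np.float64(8.5), 49, 100), (np.float64(9.0), 48, 101), (np.float64(9.5), 48, 101), (np.float64(10.0), 50, 101), (np.float64(10.5), 53, 102), (np.float64(11.0), 59, 105), (np.float64(11.5), 72, 111), (np.float64(12.0), 93, 123), (np.float64(12.5), 115, 137)]
```

View pics/b2_c.png

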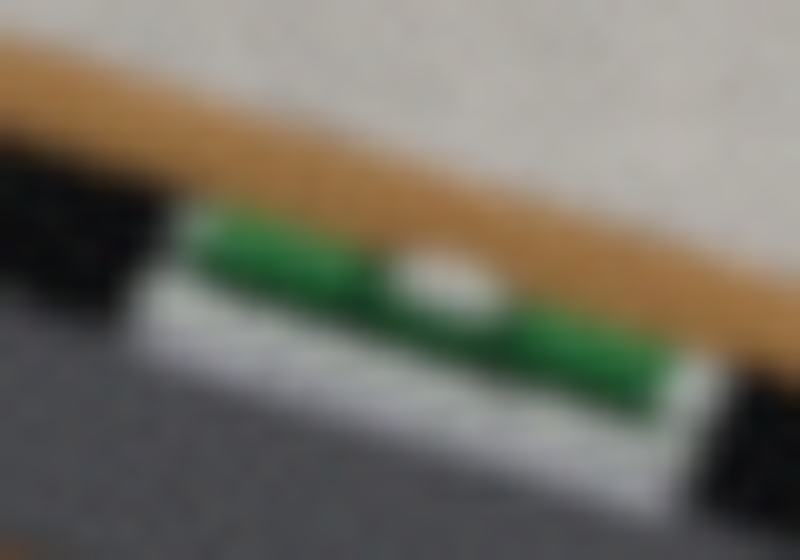

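The view shows the bubble at about (445,280) in the crop, between the two dark line marks, and nearly centred already. I'll hold the press until it settles, then measure again.

{"op": "drive_tool", "data": {
  "plan": [
    [[0.0023, 0, 0], [0, 0, 0], 0],
    [[0.0023, 0, 0], [0, 0, 0], 0],
    [[0.0023, 0, 0], [0, 0, 0], 0],
    [[0.0023, 0, 0], [0, 0, 0], 0],
    [[0.0023, 0, 0], [0, 0, 0], 0],
    [[0.0023, 0, 0], [0, 0, 0], 0],
    [[0.0023, 0, 0], [0, 0, 0], 0],
    [[0.0023, 0, 0], [0, 0, 0], 0],
    [[0.0023, 0, 0], [0, 0, 0], 0],
    [[0.0023, 0, 0], [0, 0, 0], 0],
    [[0.0023, 0, 0], [0, 0, 0], 0],
    [[0.0023, 0, 0], [0, 0, 0], 0],
    [[0.0023, 0, 0], [0, 0, 0], 0],
    [[0.0023, 0, 0], [0, 0, 0], 0],
    [[0.0023, 0, 0], [0, 0, 0], 0],
    [[0.0023, 0, 0], [0, 0, 0], 0],
    [[0.0023, 0, 0], [0, 0, 0], 0],
    [[0.0023, 0, 0], [0, 0, 0], 0]
  ]
}}

```text
clock: 13.15
tool_pos: [0.5543, 0.0817, 0.0816]
orientation: [79.4, 89.6, -98.8]
force: [-8.2, -1.8, 21.4]
opening: 0.0136
```

```bash
python3 - <<'E'
s=open('bub2.py').read()
s=s.replace("    print('len',round(b-a,1),'(t,R,G):',prof)","""    A=np.array(prof,float);i=abs(A[:,0])<8;t,r,g=A[i].T
    w=np.clip(r-60,0,None);cb=(w*t).sum()/w.sum();L=(t>-6)&(t<-2);Q=(t>2)&(t<6.5)
    l,q=t[L][g[L].argmin()],t[Q][g[Q].argmin()]
    print('len',round(b-a,1),'bubble',cb.round(2),'lines',l,q,'bubble mm ~',((cb-(l+q)/2)*13/(q-l)).round(2))""")
open('bub2.py','w').write(s)
E
python3 bub2.py b3; python3 -c "
from bub2 import *
ana(cv2.imread('pics/b2.png'))"
```

```text
{'clock': 13.15, 'joint_pos': [28.6212, 17.8309, -24.621, 0.4066, -47.7789, 62.9054], 'tool_pos': [0.5543, 0.0817, 0.0816], 'orientation': [79.436, 89.621, -98.7636], 'force': [-8.1921, -1.7667, 21.4053], 'moment': [-0.2745, 3.2168, 0.0733], 'opening': 0.0136}
jaw 271.8
old
len 22.4 bubble -3.65 lines -5.7 3.3 bubble mm ~ -3.54
new
len 22.8 bubble 0.62 lines -3.4 4.1 bubble mm ~ 0.47
len 23.1 bubble 0.46 lines -3.5 4.0 bubble mm ~ 0.37
```

```bash
python3 - <<'E'
from h import *
im=cv2.imread('pics/b3.png');c=ctrl.get_calibration('scene')
# 3D lines: axis direction, z and y image directions at level
ya=np.radians(-79.4);ax=np.array([np.cos(ya),np.sin(ya),0]);ay=np.array([-ax[1],ax[0],0])
C=np.array([.525,.2325,.096]);p=lambda X:np.array(proj('scene',X,c))
p0=p(C);print('px/mm  x',(p(C+.001*ax)-p0).round(3),'y',(p(C+.001*ay)-p0).round(3),'z',(p(C+[0,0,.001])-p0).round(3),p0)
h=cv2.cvtColor(im,cv2.COLOR_BGR2HSV)
x,y=map(int,p0)
m=np.zeros(im.shape[:2],bool);m[y-18:y+18,x-28:x+28]=1
g=(h[...,0]>40)&(h[...,0]<85)&(h[...,1]>90)&m
P=np.argwhere(g)[:,::-1];print('green mean',P.mean(0),len(P))
d=p(C+.01*ax)-p(C-.01*ax);d/=np.linalg.norm(d);d*=np.sign(d[0]);n=np.array([-d[1],d[0]]);q=np.median(P,0)
for u in np.arange(-3,2.1,.5):
    t=np.arange(-9,9.1,.25)
    M=(q[None]+t[:,None]*d+u*n).astype(np.float32)
    v=cv2.remap(im,M[:,None,0],M[:,None,1],cv2.INTER_CUBIC)[:,0].astype(float)
    r,gg=v[:,2],v[:,1]
    w=np.clip(r-.5*(r[abs(t)<3].max()+50),0,None)*(abs(t)<5);cb=(w*t).sum()/max(w.sum(),1)
    L=(t<-1.5)&(t>-7);Q=(t>1.5)&(t<7)
    print(u,'peak',int(r[abs(t)<4].max()),'bub',cb.round(2),'dips',t[L][gg[L].argmin()],int(gg[L].min()),t[Q][gg[Q].argmin()],int(gg[Q].min()))
E
```

```text
px/mm  x [-0.527 -0.169] y [-0.136  0.282] z [ 0.104 -0.417] [463.36547237 237.2561441 ]
green mean [465.125   237.09375] 64
-3.0 peak 163 bub 0.79 dips -3.25 97 5.0 102
-2.5 peak 166 bub 0.96 dips -3.25 95 4.75 104
-2.0 peak 159 bub 0.94 dips -3.5 92 4.75 101
-1.5 peak 140 bub 0.91 dips -3.25 85 4.5 95
-1.0 peak 114 bub 0.89 dips -3.25 77 4.25 86
-0.5 peak 79 bub 0.96 dips -3.0 68 4.25 72
0.0 peak 54 bub 0.75 dips -3.25 58 4.0 62
0.5 peak 40 bub 0.0 dips -3.5 55 4.0 58
1.0 peak 48 bub 0.0 dips -3.25 62 4.0 64
1.5 peak 75 bub -0.06 dips -3.75 83 3.25 84
2.0 peak 108 bub -0.16 dips -5.0 110 4.5 106
```

The bubble sits about 0.5 mm past centre, away from the knob, and the viewing angle adds almost no bias. That needs about 6° clockwise, with the press held.

{"op": "drive_tool", "data": {
  "plan": [
    [[0.0022, 0, 0], [2, 0, 0], 0],
    [[0.0022, 0, 0], [4, 0, 0], 0],
    [[0.0022, 0, 0], [6, 0, 0], 0],
    [[0.0022, 0, 0], [6, 0, 0], 0],
    [[0.0022, 0, 0], [6, 0, 0], 0],
    [[0.0022, 0, 0], [6, 0, 0], 0],
    [[0.0022, 0, 0], [6, 0, 0], 0],
    [[0.0022, 0, 0], [6, 0, 0], 0],
    [[0.0022, 0, 0], [6, 0, 0], 0],
    [[0.0022, 0, 0], [6, 0, 0], 0],
    [[0.0022, 0, 0], [6, 0, 0], 0],
    [[0.0022, 0, 0], [6, 0, 0], 0],
    [[0.0022, 0, 0], [6, 0, 0], 0],
    [[0.0022, 0, 0], [6, 0, 0], 0],
    [[0.0022, 0, 0], [6, 0, 0], 0],
    [[0.0022, 0, 0], [6, 0, 0], 0],
    [[0.0022, 0, 0], [6, 0, 0], 0],
    [[0.0022, 0, 0], [6, 0, 0], 0],
    [[0.0022, 0, 0], [6, 0, 0], 0],
    [[0.0022, 0, 0], [6, 0, 0], 0]
  ]
}}

```text
clock: 14.87
tool_pos: [0.5545, 0.0819, 0.0815]
orientation: [99.5, 89.7, -84.7]
force: [-9.0, -0.7, 21.3]
opening: 0.0134
```

```bash
python3 bub2.py b4; python3 - <<'E'
import cv2
from h import *
c=ctrl.get_calibration('scene')
im=cv2.imread('pics/b4.png')
a=cv2.resize(im[195:275,360:520],(800,400),interpolation=cv2.INTER_CUBIC);cv2.imwrite('pics/fin.png',a)
E
```

```text
{'clock': 14.8667, 'joint_pos': [28.6362, 17.8069, -24.6719, 0.4257, -47.6575, 56.9001], 'tool_pos': [0.5545, 0.0819, 0.0815], 'orientation': [99.5011, 89.6574, -84.6755], 'force': [-9.0193, -0.7361, 21.3374], 'moment': [0.3071, 3.3778, -0.0834], 'opening': 0.0134}
jaw 265.8
old
len 22.4 bubble -3.65 lines -5.7 3.3 bubble mm ~ -3.54
new
len 22.4 bubble -0.12 lines -3.7 3.8 bubble mm ~ -0.3
```

View pics/fin.png

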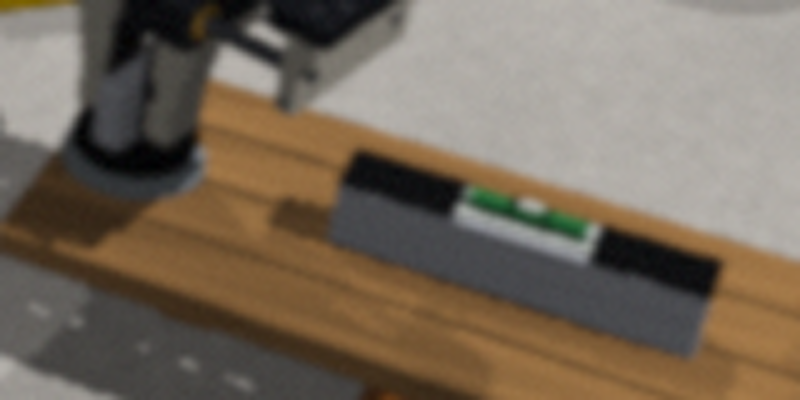

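The bubble sits between the lines, within about 0.3 mm of centre. The level lies flat on the shelf and the jaws hold the knob pressed at 21 N, so I'm handing in.

```bash
python3 -c "
from h import *
state();print(ctrl.close_job())"
```

```text
{'clock': 14.9167, 'joint_pos': [28.6367, 17.8067, -24.6673, 0.4237, -47.6588, 56.9004], 'tool_pos': [0.5546, 0.0819, 0.0815], 'orientation': [99.9506, 89.6601, -84.2266], 'force': [-9.6633, -0.4179, 21.4109], 'moment': [0.2602, 3.4099, -0.038], 'opening': 0.0138}
the job is handed in; nothing more can be done
None
```

The job is handed in after 14.9 s of robot time, with the knob still held down and the bubble centred by my last check; no verdict was reported.

- **Level:** I took the aluminium level from the tray, not the yellow look-alike. I laid it lengthwise on the shelf, its middle at about shelf x = -33 mm and near y = 0, and let go.
- **Knob:** I gripped the bar and pressed until it stopped going down. I then turned it 40° anticlockwise and 6° back clockwise.
- **Last checks:** The bubble read about -0.3 mm from centre in the scene camera. The press was 21 N down with about 9.7 N of sideways force, and the jaws held the bar at 13.8 mm.
- **Limits of the checks:** The arm blocked the top camera, so the centring rests on the scene camera alone, good to a few tenths of a millimetre. I judged the foot to be fully on the table from the force and height, because I could not see it. I planned the paths to stay clear of the kettle, gourd, tin and bombilla, but did not re-measure them at the end.

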